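# Open the dial padlock and hold it up off its hasp

## Task

First press the padlock's sprung plunger all the way down and let it come back up, then turn the dial click by click until its pointer stands at the white open mark beside the shackle. Pull the shackle fully out by its rubber grip, then lift the padlock straight up off the hasp plate and finish while holding it still in the gripper, dial face up and roughly level, at least a hand's breadth (10 cm) above the bench, with the shackle still out. Leave the spool, the heel block, the wax block and the polish tin where they are.

Things in the scene. Friction and masses are not known exactly. Their poses are not given: they have to be found in the camera images.
- hasp_plate: dark steel plate 130 x 104 x 8 mm fixed to the bench; origin on the bench under the padlock's centre, -x = hook and shackle side. Pocket for the padlock: walls 10 mm high (to 18 mm above the bench), 107 x 73 mm outside. In front (x -55 to -77 mm) a 12 mm wide hook, top 36 mm above the bench, reaches over the closed shackle's cross bar, so the closed lock cannot be lifted
- padlock: loose padlock lying flat in the pocket: grey case 96 (x) x 62 (y) x 30 (z) mm, about 0.4 kg in all; origin at the centre of its underside (8 mm above the bench at the start), z up through the dial face, shackle toward its -x. With the shackle out, its weight is centred nearly under the dial. The shackle is blocked until BOTH the plunger has once been pressed and the dial is at the open mark
- plunger (a joint): plunger travel in m: 0 = up, 0.008 = fully down; the spring needs about 6 N at the bottom and pushes it back up when let go (the latch it releases stays released). It sits 33 mm to the +x side of the padlock's centre.
- plunger_top (a point): centre of the top face of the steel plunger, a 15 mm disc; 18 mm above the case top when up
- dial (a joint): dial angle in rad, 0 = pointer at the open mark, positive = counter-clockwise from above. Clicks every 0.524 rad (30 degrees), with a rest at 0; about 0.1 N m takes it over a click. Starts between 0.9 and 2.6 (clockwise opens it); stops at -1.6 and 3.1, none at 0; the shackle passes within about 0.1 of 0 and then keeps the dial there
- dial_grip (a point): on the dial's axis (10 mm to the padlock's -x side), at the top of its aluminium bar grip, 27.5 mm above the case top. The bar is 12 mm thick (its y), about 42 mm long (its x; pointer end = -x, with a dark line on top and a white dash on the skirt) and stands 19 mm above the black 53 mm skirt. The white raised open mark is on the case between dial and shackle
- shackle (a joint): shackle travel in m toward the padlock's -x: 0 = closed, 0.022 = fully out (hard stop). Released, about 3 N moves it, and it stays where it is left.
- shackle_grip (a point): centre of the top of the shackle's black rubber grip, a block 26 (x) x 14 (y) x 28 (z) mm; 40 mm above the bench, 92.5 mm from the padlock's centre when closed; its underside is 12 mm above the bench
- thread_spool: wooden spool of tan thread, 38 mm across, 58 mm tall, standing beside the plate; leave it
- rubber_heel: tan heel block 60 x 58 x 18 mm beside the shackle; leave it
- wax_block: yellow wax block 31 x 49 x 23 mm behind the plate; leave it
- polish_tin: round brown polish tin, 70 mm across, 26 mm high, to the right; leave it
Things that resemble listed ones, but are neither listed nor needed, are in the scene too. Of the things that look like the hasp_plate, the larger one is meant.

How it is judged:
By the outcome, as a careful person would: the job done as asked, in the order asked, and still so for the second after the job is handed in, while the arm keeps its last pose, push and grip.
It also fails if it takes over 72 s, if anything falls off the work surface, if the arm or the gripper's body presses on something with over 40 N, if the wrist force passes 120 N, or if a joint passes its speed limit or range.

## Robot

A 6-joint arm with a two-finger parallel gripper is mounted at the origin on a cart in front of the work surface, level with it; the furniture and walls round the work are solid. World frame = base frame: x ahead of the robot, y to its left, z up, the work surface at z = 0. Lengths are in m, angles in rad, forces in N, time in s.
With the tool pointing down it reaches from about 0.35 to 0.775 m from the base axis. Payload 7.3 kg.
Tool frame: the origin (TCP) lies on the mounting face of the last link; the fingertips stand 178 mm ahead of it and the grasp point (between the pads) lies 159 mm ahead of it (robot.tcp_to_tips is the distance from the TCP to the fingertips, in m); z points along the fingers, y is the direction in which the jaws open and shut (so a half turn about z gives the same grasp; the last joint's range is limited). The gripper opens to 92 mm and grips with 3 to 60 N. Pads are 19 mm wide; open, the fingers measure 130 mm over their backs; the gripper's body (75 mm by 190 mm) begins 47 mm behind the grasp point.
Start: joints at [1.2, 0.342, 1.524, -0, 1.275, -0.146], TCP at [0.117, 0.512, 0.405] pointing down, gripper open.
Joint ranges: [-2.53, 2.53], [-0.77, 2.02], [0.04, 2.7], [-1, 4.14], [0.28, 2.66], [-3.11, 3.11]. Speed limits (rad/s): [2.57, 2.57, 3.14, 3.14, 3.14, 3.14].

## Interface

Orientations are given as [roll, pitch, yaw] about the fixed x, y, z axes, in that order (R = Rz(yaw) Ry(pitch) Rx(roll)).
In Python, from cell import robot, viewer gives the robot as it stands.
- The arm moves only by the shell command python3 -m creep 'ROWS' [OPENING] [FORCE]. ROWS is JSON, a list that holds one entry, the list of rows, each a list of 6 numbers: the shift along the world's x, y, z in mm, then the turn, a rotation vector about the world's x, y, z in degrees. A call has 1 to 5 rows; each row shifts and turns the pose as measured when the row begins; what a row does not reach is not made up. A row lasts 1/12 s, in which the tool goes at most 41.7 mm and 7.16 degrees, less where a joint would pass 70% of its speed; a pose out of reach is approached as far as the arm can. A call with a gripper value outside its range is refused whole. OPENING is the closure, from -1 (fully open) to 1 (shut), set as the call begins (- or left out, the last holds). The fingers move at their own pace and stop on an object; FORCE is the grip in N (left out, the last holds). Time passes only in rows, so rows that do not move let the fingers close. It gives the time, the measured TCP pose, the force and the opening at its end, in the units of the state.
- robot.observe(): the state, without advancing time (a new reading comes with each control period).
- viewer.read_camera(name): name is "scene" or "top" or "wrist"; returns the picture (400x640x3 uint8, blue, green, red); there is no depth.
- viewer.camera_model(name): a dict with "fx", "fy", "cx", "cy" (pixels), "pose" (4x4, takes a point from camera to world coordinates); the wrist camera has in their place "mount" (4x4, takes a point from camera to tool coordinates, whose origin is the TCP and whose axes are the flange's). Camera axes: x right, y up, looking along -z (the intrinsics and any distortion apply to the point x, -y, -z); pixel columns grow to the right and rows downward; lengths in m; the calibration is good to about 2 mm. A picture is of the moment at which its call begins: read the wrist's pose just before it. camera_model takes no time and is no camera call.
- robot.hand_in(): hands the job in, once; it reports no verdict.
The state is a dict: "time": time; "qpos": joint angles; "qvel": joint speeds; "joint_efforts": joint torques, N m; "tool_pos": TCP position; "tool_rot": TCP orientation; "contact_force": force on the tool from outside, world axes, zero at the start; "torque": the same for the moment, N m; "opening": finger opening in m.
Only numpy, scipy, OpenCV 4.12 (cv2) and the standard library are available. Lean on these libraries where they do the work, as an engineer would, in place of code of your own. Each camera call takes 0.05 s, during which the arm holds its last target. There are 200 camera calls.

## Working session

There is one attempt and no reset: what is moved stays moved. The work goes in short steps, Python scripts to look and compute and a shell command to move; the robot and the scene stay as the last step left them, time stands still between calls to the robot, and variables do not carry over. Pictures are saved under pics/ and viewed, about 8 in all and at most 12, crops included, and the job is handed in when it is done.

```bash
mkdir -p pics; ls
cat > h.py <<'E'
import numpy as np, cv2
from scipy.spatial.transform import Rotation as R
from cell import robot, viewer
def cam(name):
    m=viewer.camera_model(name)
    if 'pose' in m: return m,np.array(m['pose'])
    s=robot.observe(); T=np.eye(4)
    T[:3,:3]=R.from_euler('xyz',s['tool_rot']).as_matrix() if len(s['tool_rot'])==3 else np.array(s['tool_rot'])
    T[:3,3]=s['tool_pos']; return m,T@np.array(m['mount'])
def ray(m,P,u,v,z):
    K=np.array([[m['fx'],0,m['cx']],[0,m['fy'],m['cy']],[0,0,1]])
    d=m.get('distortion',m.get('dist'))
    p=cv2.undistortPoints(np.array([[[u,v]]],float),K,None if d is None else np.array(d,float))[0,0]
    r=P[:3,:3]@np.array([p[0],-p[1],-1]); o=P[:3,3]
    return o+r*(z-o[2])/r[2]
def px(m,P,X):
    c=P[:3,:3].T@(np.array(X)-P[:3,3])
    K=np.array([[m['fx'],0,m['cx']],[0,m['fy'],m['cy']],[0,0,1]])
    d=m.get('distortion',m.get('dist'))
    return cv2.projectPoints(np.array([[c[0],-c[1],-c[2]]]),np.zeros(3),np.zeros(3),K,None if d is None else np.array(d,float))[0].ravel()
E
python3 - <<'E'
from h import *
s=robot.observe(); print(s)
for n in ('top','scene','wrist'):
    m=viewer.camera_model(n); print(n,m)
a=viewer.read_camera('top'); cv2.imwrite('pics/top.png',a)
b=viewer.read_camera('scene'); cv2.imwrite('pics/scene.png',b)
E
```

```text
pics
{'time': 0.0, 'qpos': array([ 1.19998151e+00,  3.42712682e-01,  1.52502035e+00,  2.63932324e-06,
        1.27539838e+00, -1.45987922e-01]), 'qvel': array([ 0.00041144,  0.0003945 ,  0.00112927, -0.00011748,  0.00158604,
       -0.00186497]), 'joint_efforts': array([ 1.53106179e-03, -4.31235874e+01, -2.44218135e+01,  7.17500551e-02,
        5.58100606e-02, -1.22924225e-04]), 'tool_pos': array([0.11696346, 0.51166359, 0.4040488 ]), 'tool_rot': array([-3.14007063e+00, -2.26340293e-04,  2.91676482e+00]), 'contact_force': array([-0.13021169, -1.25456417, -0.13078022]), 'torque': array([-0.04776725, -0.02319001,  0.04710282]), 'opening': 0.0917608346749152}
top {'fx': 490.5060861363176, 'fy': 490.5060861363176, 'cx': 322.81437492532655, 'cy': 198.96389238517332, 'pose': array([[ 0.01747823,  0.99609556, -0.08653411,  0.50843085],
       [-0.99926288,  0.01444392, -0.03556781, -0.08133538],
       [-0.03417905,  0.08709199,  0.99561377,  1.04113607],
       [ 0.        ,  0.        ,  0.        ,  1.        ]])}
scene {'fx': 445.47659743760846, 'fy': 445.47659743760846, 'cx': 319.2066008765299, 'cy': 205.15723748598302, 'pose': array([[ 0.88733518,  0.29597694, -0.35360137,  0.22827647],
       [-0.46107612,  0.58064989, -0.67101007, -0.75987664],
       [ 0.0067151 ,  0.75844799,  0.65169897,  0.73817686],
       [ 0.        ,  0.        ,  0.        ,  1.        ]])}
wrist {'fx': 349.07949704582126, 'fy': 349.07949704582126, 'cx': 318.1310863236345, 'cy': 200.46199001571944, 'mount': array([[-2.71419129e-04,  9.50688301e-01,  3.10147838e-01,
         8.51485198e-02],
       [ 9.99999960e-01,  2.31989586e-04,  1.64016403e-04,
         7.38200900e-04],
       [ 8.39774068e-05,  3.10147870e-01, -9.50688325e-01,
         1.93519020e-02],
       [ 0.00000000e+00,  0.00000000e+00,  0.00000000e+00,
         1.00000000e+00]])}
```

View pics/top.png

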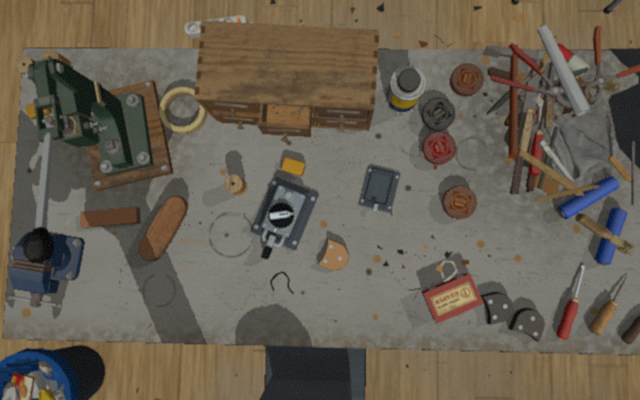

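View pics/scene.png

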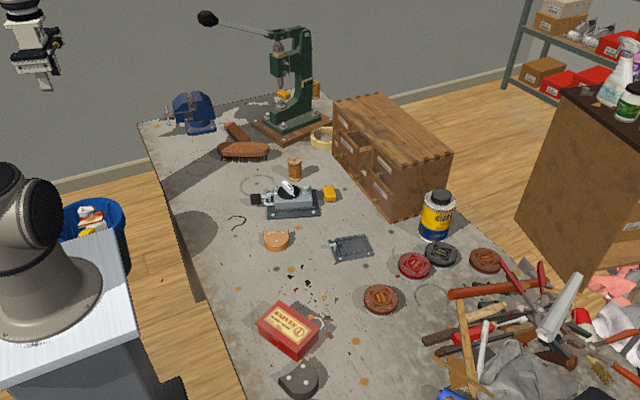

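The larger plate is at top (285,213) and holds the padlock. The smaller empty one at (379,188) is the look-alike. The spool is at (234,184), the wax block at (292,165) and the heel at (333,254). I'll enlarge the crop to confirm.

Run:
```python
from h import *
a=cv2.imread('pics/top.png')[150:280,210:360]
cv2.imwrite('pics/topc.png',cv2.resize(a,None,fx=4.6,fy=4.6,interpolation=cv2.INTER_CUBIC))
m,P=cam('top')
for n,u,v,z in [('dial',282,215,.065),('grip',266,251,.04),('case',287,209,.038),('heel',333,254,.018),('spool',234,184,.058),('wax',292,165,.023)]: print(n,ray(m,P,u,v,z).round(3))
```

```text
dial [0.56  0.035 0.065]
grip [0.487 0.068 0.04 ]
case [0.574 0.028 0.038]
heel [ 0.483 -0.068  0.018]
spool [0.622 0.135 0.058]
wax [0.668 0.021 0.023]
```

View pics/topc.png

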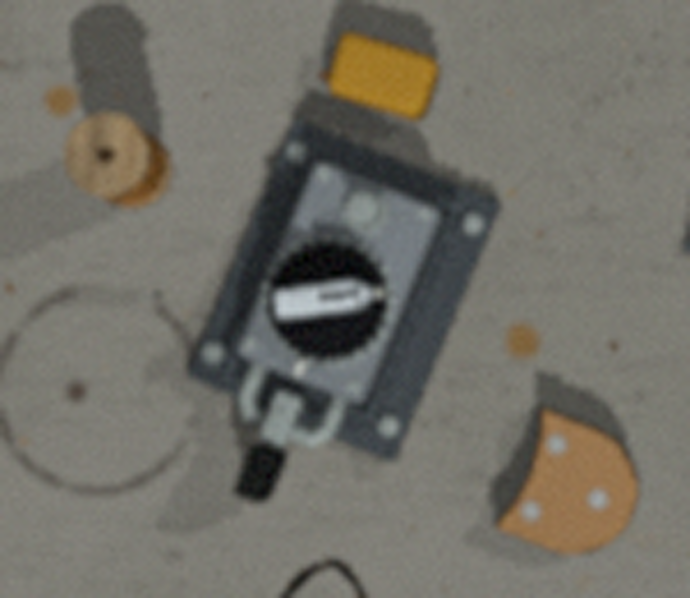

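The crop confirms it: the case has a plunger disc at (363,209), the dial's pointer line ends at (383,293), and the open mark is at (302,367). The pointer is about 120° counter-clockwise of the mark, which is 4 clicks. The padlock's yaw is about -24°. I'll go above it now.

```bash
r='x'
python3 -m creep '[[[28,-30,0,0,0,-1],[28,-30,0,0,0,-1],[28,-30,0,0,0,-1],[28,-30,0,0,0,-1],[28,-30,0,0,0,-1]]]' -1 10
python3 -m creep '[[[28,-30,0,0,0,-1],[28,-30,0,0,0,-1],[28,-30,0,0,0,-1],[28,-30,0,0,0,-1],[28,-30,0,0,0,-1]]]'
python3 -m creep '[[[28,-30,-10,0,0,-1],[28,-30,-10,0,0,0],[28,-30,-10,0,0,0],[28,-30,-10,0,0,0],[28,-30,-10,0,0,0]]]'
```

```text
time: 0.52
tool_pos: [0.2549, 0.3607, 0.4015]
tool_rot: [-3.139, -0.003, 2.84]
contact_force: [0.9, 0.8, -0.6]
opening: 0.092
time: 0.93
tool_pos: [0.395, 0.206, 0.4009]
tool_rot: [-3.138, -0.004, 2.75]
contact_force: [0.9, 1.2, 0.1]
opening: 0.0917
time: 1.35
tool_pos: [0.5317, 0.0559, 0.3532]
tool_rot: [-3.14, -0.002, 2.728]
contact_force: [0.8, 1.3, 0.1]
opening: 0.0921
```

```bash
python3 -m creep '[[[28,-21,0,0,0,0],[0,0,0,0,0,0],[0,0,0,0,0,0]]]' 1 10
python3 - <<'E'
from h import *
m,P=cam('wrist'); np.save('P1.npy',P)
a=viewer.read_camera('wrist'); cv2.imwrite('pics/w1.png',a)
print(robot.observe()['tool_pos'],robot.observe()['tool_rot'])
E
```

```text
time: 1.6
tool_pos: [0.5641, 0.0268, 0.3484]
tool_rot: [-3.137, -0.006, 2.72]
contact_force: [-0.3, -0.3, -0.4]
opening: 0.0764
[0.56405905 0.02695017 0.34852827] [-3.13700734 -0.00519617  2.72073863]
```

View pics/w1.png

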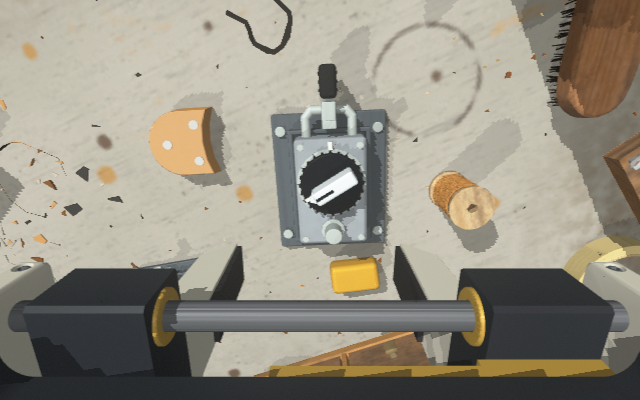

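Run:
```python
from h import *
m,_=cam('wrist');P=np.load('P1.npy')
f=lambda u,v,z: ray(m,P,u,v,z)*1000
d=f(331,182,.0465);p=f(333,226,.056)
print('dial',d,'pl',p,'yaw',np.degrees(np.arctan2(*(p-d)[1::-1])),np.linalg.norm((p-d)[:2]))
print('bolts',[f(u,v,.009).round(1) for u,v in((280,131),(378,127),(288,234),(378,230))])
b=np.array([f(u,v,.009) for u,v in((280,131),(378,127),(288,234),(378,230))])
for i,j in((2,0),(3,1)):print(np.degrees(np.arctan2(*(b[i]-b[j])[1::-1])))
print(b.mean(0))
g=f(327,73,.04);print('grip',g,np.degrees(np.arctan2(*(d-g)[1::-1])),np.linalg.norm((d-g)[:2]))
a,c=f(308,201,.0655),f(357,180,.0655);print('bar',a,c,np.degrees(np.arctan2(*(a-c)[1::-1])))
im=cv2.imread('pics/w1.png')[50:260,260:400];cv2.imwrite('pics/w1c.png',cv2.resize(im,None,fx=2.8,fy=2.8,interpolation=cv2.INTER_CUBIC))
# project model
```

```text
dial [558.02879522  40.46473247  46.5       ] pl [591.39077685  27.46769932  56.        ] yaw -21.284703047218365 35.80425517950068
bolts [array([504.9,  14.4,   9. ]), array([537.8,  96.8,   9. ]), array([599. , -22.8,   9. ]), array([631.5,  60.5,   9. ])]
-21.555871903969564
-21.172438581493942
[568.30264793  37.2195798    9.        ]
grip [477.94948691  72.12670949  40.        ] -21.57298750592722 86.11141857234729
bar [560.05639397  19.02487468  65.5       ] [560.01385216  61.05293595  65.5       ] -89.94200386346697
```

View pics/w1c.png

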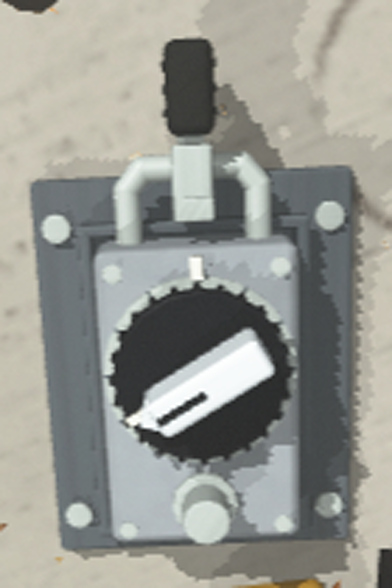

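Run:
```python
from h import *
m,_=cam('wrist');P=np.load('P1.npy')
f=lambda u,v,z: ray(m,P,u,v,z)*1000
an=lambda p,d:np.degrees(np.arctan2(*(p-d)[1::-1]))
d=f(331.4,182.5,.0465);p=f(334,236,.056);g=f(327.5,81,.04)
print('dial',d,'pl',p,'grip',g,an(p,d),np.linalg.norm((p-d)[:2]),an(d,g),np.linalg.norm((d-g)[:2]))
# model prediction: plate centre from bolts, yaw -21.4
c=np.array([568.3,37.2]);y=np.radians(-21.4);u=np.array([np.cos(y),np.sin(y)])
for n,k,z in(('pl',33,56),('dial',-10,46.5),('dialtop',-10,65.5),('grip',-92.5,40)):
    q=c+u*k;print(n,q,px(m,P,[q[0]/1e3,q[1]/1e3,z/1e3]))
```

```text
dial [558.56177453  40.59796608  46.5       ] pl [600.12302363  24.61213635  56.        ] grip [483.5142512   70.11065956  40.        ] -21.038392406443666 44.52958767208653 -21.467401840061523 80.6419855625023
pl [599.02484192  25.15906612] [334.07838582 234.66952226]
dial [558.98944184  40.84876784] [331.8783304  182.83301012]
dialtop [558.98944184  40.84876784] [332.67448772 189.03133576]
grip [482.17733703  70.95110255] [327.79674459  78.89067302]
```

Model and image agree to within 2 mm: dial (559,41), plunger (599.5,25), grip (483,70.5), yaw -21.3°. Now I'll press the plunger.

```bash
python3 -m creep '[[[18,-1,-20,0,0,1.4],[17,-1,-30,0,0,1.4],[0,0,-30,0,0,0],[0,0,0,0,0,0],[0,0,0,0,0,0]]]' 1 20
python3 -m creep '[[[0,0,-5,0,0,0],[0,0,-5,0,0,0],[0,0,0,0,0,0]]]'
```

```text
time: 2.07
tool_pos: [0.5974, 0.0296, 0.2695]
tool_rot: [-3.139, -0.002, 2.776]
contact_force: [-0.1, 1.3, 1.4]
opening: 0.0392
time: 2.32
tool_pos: [0.5966, 0.0316, 0.263]
tool_rot: [-3.14, 0.001, 2.779]
contact_force: [0.9, -0.7, -0.8]
opening: 0.0193
```

```bash
python3 -m creep '[[[3,-6,0,0,0,0],[0,0,0,0,0,0],[0,0,0,0,0,0],[0,0,0,0,0,0]]]' 1 20
python3 -m creep '[[[0,0,-10,0,0,0],[0,0,-10,0,0,0],[0,0,0,0,0,0]]]'
```

```text
time: 2.65
tool_pos: [0.6003, 0.0251, 0.2668]
tool_rot: [3.142, 0.007, 2.779]
contact_force: [0.1, -0.8, -0.1]
opening: 0.0008
time: 2.9
tool_pos: [0.6004, 0.0248, 0.2461]
tool_rot: [3.141, 0.009, 2.779]
contact_force: [0.3, 0.7, -0.1]
opening: 0.0001
```

```bash
python3 -m creep '[[[0,0,-7,0,-0.4,0],[0,0,0,0,0,0]]]'
python3 -m creep '[[[0,0,-5,0,0,0]]]'
python3 -m creep '[[[0,0,-5,0,0,0]]]'
python3 -m creep '[[[0,0,-5,0,0,0]]]'
```

```text
time: 3.07
tool_pos: [0.6, 0.0248, 0.2372]
tool_rot: [3.139, 0.014, 2.778]
contact_force: [0.7, 0.7, -0.0]
opening: 0.0001
time: 3.15
tool_pos: [0.6004, 0.0248, 0.2325]
tool_rot: [3.139, 0.015, 2.778]
contact_force: [2.9, 0.1, 3.5]
opening: 0.0004
time: 3.23
tool_pos: [0.6004, 0.0248, 0.2275]
tool_rot: [3.139, 0.015, 2.778]
contact_force: [-2.7, 0.5, 5.0]
opening: 0.0001
time: 3.32
tool_pos: [0.6007, 0.0248, 0.2251]
tool_rot: [3.138, 0.017, 2.779]
contact_force: [-19.9, 0.5, 61.8]
opening: 0.0004
```

Plunger bottomed: 61.8 N at z=0.225, after the spring's 5 N. Next I'll retract and swing over to the dial.

```bash
python3 -m creep '[[[0,0,20,0,0,0],[0,0,30,0,0,0],[-10,4,15,0,0.4,-6],[-10,4,0,0,0.4,-6.8],[-10,4,0,0,0,-6.8]]]' 0.3 20
python3 -m creep '[[[-10,4,0,0,0,-6.8],[0,0,0,0,0,-6.8],[0,0,0,0,0,-6.8],[0,0,0,0,0,-6.8],[0,0,0,0,0,-6.8]]]'
python3 -m creep '[[[0,0,0,0,0,-6.8],[0,0,0,0,0,0],[0,0,0,0,0,0]]]'
```

```text
time: 3.73
tool_pos: [0.571, 0.0364, 0.2934]
tool_rot: [-3.141, 0.005, 2.426]
contact_force: [-0.5, -0.2, 0.2]
opening: 0.0291
time: 4.15
tool_pos: [0.5584, 0.0418, 0.2935]
tool_rot: [-3.14, 0.005, 1.803]
contact_force: [0.6, -0.4, -0.0]
opening: 0.0322
time: 4.4
tool_pos: [0.5581, 0.042, 0.2926]
tool_rot: [-3.138, 0.005, 1.677]
contact_force: [-0.1, -0.2, -0.6]
opening: 0.0323
```

```bash
python3 -m creep '[[[1,-1,-20,0,0,2.5],[0,0,-20,0,0,0],[0,0,-14,0,0,0],[0,0,0,0,0,0]]]'
python3 -m creep '[[[0,0,-5,0,0,0],[0,0,-5,0,0,0],[0,0,0,0,0,0]]]'
```

```text
time: 4.73
tool_pos: [0.5595, 0.0409, 0.2377]
tool_rot: [3.141, 0.006, 1.738]
contact_force: [-1.2, 0.4, -0.2]
opening: 0.0323
time: 4.98
tool_pos: [0.5598, 0.0409, 0.2276]
tool_rot: [3.141, 0.006, 1.744]
contact_force: [0.6, 0.5, 0.7]
opening: 0.0318
```

```bash
python3 -m creep '[[[0,0,0,0,0,-1],[0,0,0,0,0,0],[0,0,0,0,0,0],[0,0,0,0,0,0],[0,0,0,0,0,0]]]' 1 25
python3 - <<'E'
from h import *
a=viewer.read_camera('wrist'); cv2.imwrite('pics/w2.png',a)
s=robot.observe();print(s['tool_pos'],s['tool_rot'],s['contact_force'],s['torque'],s['opening'],s['qpos'])
E
```

```text
time: 5.4
tool_pos: [0.5602, 0.0409, 0.2293]
tool_rot: [3.139, 0.006, 1.726]
contact_force: [0.3, -0.2, -4.3]
opening: 0.0117
[0.56018942 0.04092939 0.2292968 ] [3.1388563  0.00604811 1.7256724 ] [-0.30341554  1.05653265 -1.64653956] [-0.0418193   0.16064229 -0.06507812] 0.011431801242795744 [-0.06217061  0.60092198  1.63568646 -0.00678213  0.90102076 -0.21285507]
```

View pics/w2.png

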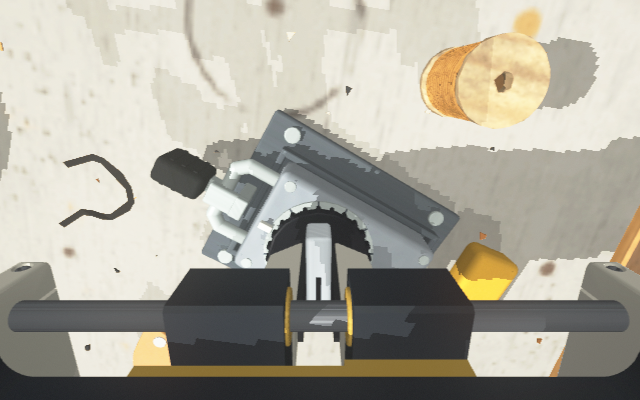

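The bar is gripped (11.5 mm opening, fingers squarely either side at about (318,260)). I'll turn it clockwise, one click per call.

```bash
python3 -m creep '[[[0,0,0,0,0,-6],[0,0,0,0,0,-6],[0,0,0,0,0,-6],[0,0,0,0,0,-6],[0,0,0,0,0,-6]]]'
python3 -m creep '[[[0,0,0,0,0,-6],[0,0,0,0,0,-6],[0,0,0,0,0,-6],[0,0,0,0,0,-6],[0,0,0,0,0,-6]]]'
python3 -m creep '[[[0,0,0,0,0,0]]]'
python3 -c "
from h import *
print(robot.observe()['torque'])"
```

```text
time: 5.87
tool_pos: [0.5607, 0.0412, 0.2293]
tool_rot: [3.137, 0.006, 1.183]
contact_force: [1.5, -0.5, -2.9]
opening: 0.0115
time: 6.28
tool_pos: [0.5614, 0.0412, 0.2293]
tool_rot: [3.135, 0.004, 0.634]
contact_force: [1.2, -0.8, -1.8]
opening: 0.0115
time: 6.37
tool_pos: [0.5614, 0.0411, 0.2293]
tool_rot: [3.135, 0.004, 0.63]
contact_force: [0.2, -0.6, -2.7]
opening: 0.0122
[-0.01958825  0.14239894  0.02924279]
```

```bash
python3 -m creep '[[[0,0,0,0,0,-6],[0,0,0,0,0,-6],[0,0,0,0,0,-6],[0,0,0,0,0,-6],[0,0,0,0,0,-5]]]'
python3 -m creep '[[[0,0,0,0,0,-6],[0,0,0,0,0,-6],[0,0,0,0,0,-6],[0,0,0,0,0,-6],[0,0,0,0,0,-3]]]'
python3 -m creep '[[[0,0,0,0,0,0],[0,0,0,0,0,0]]]'
python3 -c "
from h import *
print(robot.observe()['torque'])"
```

```text
time: 6.78
tool_pos: [0.5619, 0.0409, 0.2294]
tool_rot: [3.133, 0.003, 0.122]
contact_force: [0.3, -1.0, -1.9]
opening: 0.0121
time: 7.2
tool_pos: [0.5624, 0.0405, 0.2294]
tool_rot: [3.133, 0.001, -0.356]
contact_force: [0.1, -1.0, -2.3]
opening: 0.0118
time: 7.37
tool_pos: [0.5625, 0.0406, 0.2294]
tool_rot: [3.133, 0.001, -0.351]
contact_force: [0.6, 0.7, -2.4]
opening: 0.0117
[ 0.18659048  0.04526659 -0.03472557]
```

```bash
python3 -m creep '[[[0,0,0,0,0,-1],[0,0,0,0,0,0],[0,0,0,0,0,0],[0,0,0,0,0,0]]]' 0.3 20
python3 -m creep '[[[0,0,30,0,0,0],[0,0,30,0,0,0],[-20,8,20,0,0,0],[-20,8,20,0,0,0],[-20,8,0,0,0,0]]]' 0.2
python3 -m creep '[[[-17,6,0,0,0,0],[0,0,0,0,0,0],[0,0,0,0,0,0]]]'
python3 - <<'E'
from h import *
m,P=cam('wrist'); np.save('P2.npy',P)
a=viewer.read_camera('wrist')
cv2.imwrite('pics/w3.png',a)
E
```

```text
time: 7.7
tool_pos: [0.5627, 0.0406, 0.2302]
tool_rot: [3.133, -0.0, -0.362]
contact_force: [0.2, -0.1, -0.4]
opening: 0.0306
time: 8.12
tool_pos: [0.503, 0.0635, 0.3324]
tool_rot: [3.133, 0.0, -0.36]
contact_force: [0.7, 0.7, 0.1]
opening: 0.0368
time: 8.37
tool_pos: [0.4823, 0.071, 0.3351]
tool_rot: [3.134, -0.002, -0.357]
contact_force: [0.4, -1.3, 0.9]
opening: 0.0366
```

View pics/w3.png

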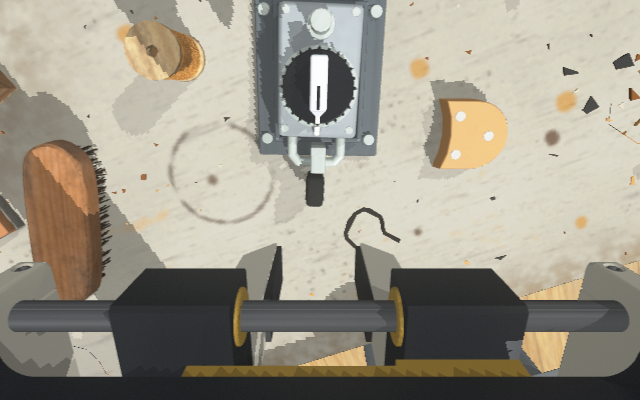

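The pointer now stands on the white mark at (318,131), the plunger is back up at (321,22), and the rubber grip is at (315,188). I'll check the lateral offset, then descend.

```bash
python3 - <<'E'
from h import *
m,_=cam('wrist');P=np.load('P2.npy')
print(px(m,P,[.483,.0705,.04]), ray(m,P,315,190,.04))
E
python3 -m creep '[[[0,0,-40,0,0,0],[0,0,-40,0,0,0],[0,0,-20,0,0,0],[0,0,0,0,0,0],[0,0,0,0,0,0]]]' 0.2
```

```text
[316.52649919 193.28752301] [0.48608808 0.0706852  0.04      ]
time: 8.83
tool_pos: [0.4872, 0.0694, 0.2327]
tool_rot: [3.137, -0.01, -0.357]
contact_force: [-0.5, 0.0, 1.1]
opening: 0.0365
```

```bash
python3 -m creep '[[[-4,1.5,-15,0,0,-0.6],[0,0,-15,0,0,0],[0,0,-7,0,0,0],[0,0,0,0,0,0],[0,0,0,0,0,0]]]' 0.2
python3 -m creep '[[[0,0,0,0,0,0],[0,0,0,0,0,0],[0,0,0,0,0,0],[0,0,0,0,0,0]]]' 1 35
```

```text
time: 9.25
tool_pos: [0.4879, 0.0699, 0.1991]
tool_rot: [3.139, -0.018, -0.369]
contact_force: [-0.6, -0.2, 0.1]
opening: 0.0367
time: 9.58
tool_pos: [0.4888, 0.0695, 0.2022]
tool_rot: [3.14, -0.022, -0.368]
contact_force: [-2.6, -11.5, -0.9]
opening: 0.0149
```

```bash
python3 -m creep '[[[-5,2,0,0,0,0],[-5,2,0,0,0,0]]]'
python3 -m creep '[[[-5,2,0,0,0,0],[-5,2,0,0,0,0],[-3,1,0,0,0,0]]]'
```

```text
time: 9.75
tool_pos: [0.48, 0.0725, 0.2028]
tool_rot: [3.14, -0.026, -0.368]
contact_force: [3.0, -0.9, -4.6]
opening: 0.0136
time: 10.0
tool_pos: [0.4664, 0.0778, 0.203]
tool_rot: [3.141, -0.028, -0.369]
contact_force: [1.9, -0.5, -2.7]
opening: 0.0136
```

```bash
python3 -m creep '[[[-3,1,0,0,0,0]]]'
python3 -m creep '[[[-3,1,0,0,0,0]]]'
python3 -c "
from h import *
m,P=cam('wrist');np.save('P3.npy',P)
cv2.imwrite('pics/w4.png',viewer.read_camera('wrist'))"
```

```text
time: 10.08
tool_pos: [0.4643, 0.0787, 0.2034]
tool_rot: [-3.141, -0.033, -0.368]
contact_force: [11.4, -9.3, -8.2]
opening: 0.0137
time: 10.17
tool_pos: [0.4631, 0.0791, 0.2039]
tool_rot: [-3.14, -0.04, -0.367]
contact_force: [13.2, -11.9, -12.2]
opening: 0.0133
```

View pics/w4.png

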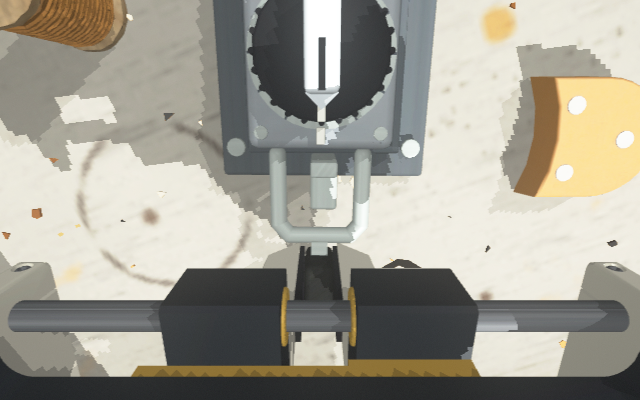

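The shackle is fully out: the force rose to 17 N at the stop, and the cross bar at (322,233) is well clear of the hook at (323,208). I'll release it and move over the case.

```bash
python3 -m creep '[[[0,0,0,0,0,0],[0,0,0,0,0,0],[0,0,0,0,0,0],[0,0,0,0,0,0]]]' 0.2 20
python3 -m creep '[[[0,0,20,0.4,1.0,0],[0,0,30,0.4,1.0,0],[0,0,30,0,0,0],[30,-12,10,0,0,0],[30,-12,0,0,0,0]]]' -1
python3 -m creep '[[[30,-12,0,0,0,0],[6,-2,0,0,0,0],[0,0,0,0,0,0],[0,0,0,0,0,0],[0,0,0,0,0,0]]]'
```

```text
time: 10.55
tool_pos: [0.4625, 0.0794, 0.2046]
tool_rot: [-3.14, -0.041, -0.367]
contact_force: [-0.1, -0.7, 0.4]
opening: 0.0346
time: 10.97
tool_pos: [0.5166, 0.0583, 0.2977]
tool_rot: [3.141, 0.012, -0.362]
contact_force: [0.8, 0.6, -0.2]
opening: 0.0657
time: 11.38
tool_pos: [0.5557, 0.0432, 0.2992]
tool_rot: [-3.141, 0.009, -0.363]
contact_force: [0.1, -0.1, 0.6]
opening: 0.0912
```

```bash
python3 -m creep '[[[3,-2,-30,-0.1,-0.3,-0.4],[0,0,-30,0,0,0],[0,0,-20,0,0,0],[0,0,0,0,0,0],[0,0,0,0,0,0]]]' -1 20
python3 -m creep '[[[0,0,-8,0,0,0],[0,0,-5,0,0,0],[0,0,0,0,0,0],[0,0,0,0,0,0]]]'
```

```text
time: 11.8
tool_pos: [0.5533, 0.0443, 0.2179]
tool_rot: [-3.14, 0.007, -0.367]
contact_force: [1.6, 0.1, 0.6]
opening: 0.0921
time: 12.13
tool_pos: [0.553, 0.0453, 0.2072]
tool_rot: [-3.139, 0.004, -0.366]
contact_force: [-0.9, -1.2, -0.4]
opening: 0.0919
```

```bash
python3 -m creep '[[[6,-4,-4,0,0,0],[0,0,-2,0,0,0],[0,0,0,0,0,0]]]' -1 20
python3 -m creep '[[[0,0,0,0,0,0],[0,0,0,0,0,0],[0,0,0,0,0,0],[0,0,0,0,0,0],[0,0,0,0,0,0]]]' 1 50
python3 -m creep '[[[0,0,0,0,0,0],[0,0,0,0,0,0]]]'
```

```text
time: 12.38
tool_pos: [0.5603, 0.0409, 0.2024]
tool_rot: [-3.138, 0.0, -0.365]
contact_force: [-0.1, 1.0, -0.1]
opening: 0.0916
time: 12.8
tool_pos: [0.5606, 0.0405, 0.2027]
tool_rot: [-3.138, -0.001, -0.366]
contact_force: [-1.8, -3.8, 0.5]
opening: 0.0631
time: 12.97
tool_pos: [0.5605, 0.0401, 0.2027]
tool_rot: [-3.139, -0.001, -0.366]
contact_force: [0.1, 1.3, -0.6]
opening: 0.0615
```

Gripped at 61.5 mm, the case width. I'll lift straight up slowly at first.

```bash
python3 -m creep '[[[0,0,5,0,0,0],[0,0,5,0,0,0],[0,0,5,0,0,0],[0,0,8,0,0,0]]]' 1 55
python3 -m creep '[[[0,0,25,0,0,0],[0,0,25,0,0,0],[0,0,25,0,0,0],[0,0,25,0,0,0],[0,0,20,0,0,0]]]'
python3 -m creep '[[[0,0,10,0,0,0],[0,0,0,0,0,0],[0,0,0,0,0,0]]]'
python3 -c "
from h import *
m,P=cam('scene')
print(px(m,P,[.56,.04,.17]))
a=viewer.read_camera('scene')
w=viewer.read_camera('wrist')
c=cv2.resize(a[120:250,190:390],None,fx=3.2,fy=3.2)
cv2.imwrite('pics/s2.png',np.vstack([cv2.resize(c,(480,300)),cv2.resize(w,(480,300))]))"
```

```text
time: 13.3
tool_pos: [0.5598, 0.0404, 0.2247]
tool_rot: [-3.14, 0.004, -0.366]
contact_force: [-0.9, -0.4, -5.1]
opening: 0.0614
time: 13.72
tool_pos: [0.5561, 0.0413, 0.3478]
tool_rot: [3.14, 0.018, -0.366]
contact_force: [0.2, 0.1, -4.3]
opening: 0.0611
time: 13.97
tool_pos: [0.5555, 0.0419, 0.3652]
tool_rot: [-3.14, 0.01, -0.365]
contact_force: [-0.1, -0.8, -4.5]
opening: 0.0613
[285.16669183 147.88078564]
```

View pics/s2.png

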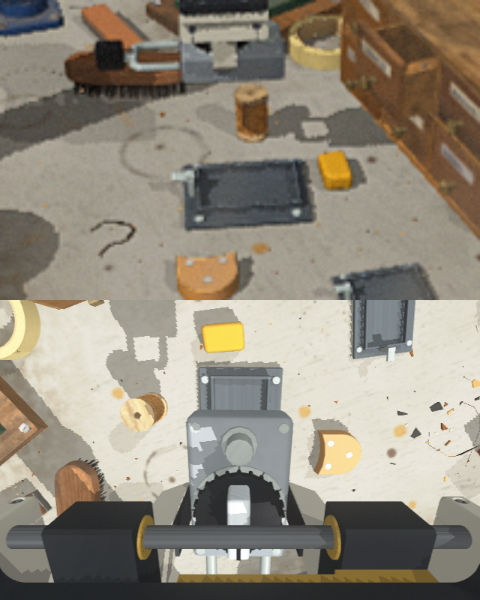

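The padlock is lifted level with the shackle out. The plate is empty, and the spool (252,112), wax block (335,170) and heel (207,275) haven't moved. I'll let it settle, then hand in.

```bash
python3 -m creep '[[[0,0,0,0,0,0],[0,0,0,0,0,0],[0,0,0,0,0,0],[0,0,0,0,0,0],[0,0,0,0,0,0]]]' 1 55
python3 -c "
from h import *
print(abs(robot.observe()['qvel']).max()); print(robot.hand_in())"
```

```text
time: 14.48
tool_pos: [0.5548, 0.0419, 0.3597]
tool_rot: [3.14, 0.02, -0.365]
contact_force: [0.1, -0.4, -4.3]
opening: 0.0615
0.009890835180311012
the job is handed in; nothing more can be done
None
```

The padlock is off the hasp plate and held in the gripper with its shackle out. I handed the job in at about 14.5 s; no verdict is reported.

- **Plunger:** I pressed it to its stop; past about 5 N of spring the force jumped to 62 N at the fingertips. A later picture showed it back up.
- **Dial:** I turned it four clicks clockwise, and the picture showed the pointer on the white open mark.
- **Shackle:** I pulled it by the rubber grip until the force rose to about 17 N at the hard stop. The picture showed the cross bar well clear of the hook.
- **Lift:** I gripped the case by its sides (61.5 mm opening) and lifted it straight up. At hand-in it hung about 16 cm above the bench, dial face up, tilted about 1° and almost still. The wrist carried a steady 4.3 N.
- **Other objects:** the last pictures showed the spool, wax block and heel block in place. I never went near the polish tin, but the last pictures didn't include it.

No check failed. The arm drifted a few millimetres on some moves, which I corrected where it mattered. It also settled about 5 mm in the half second before hand-in. The 62 N press was through the fingertips, not the gripper's body, and is under the 120 N wrist limit.

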